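# Hang the vial caddy on the bench rail

## Robot

A 6-joint arm with a two-finger parallel gripper is mounted at the origin on the work surface. World frame = base frame: x ahead of the robot, y to its left, z up, the work surface at z = 0. Lengths are in m, angles in rad, forces in N, time in s.
With the tool pointing down it reaches from about 0.275 to 0.75 m from the base axis. Payload 10.2 kg.
Tool frame: the origin (TCP) lies midway between the tips of the shut fingers; the grasp point (between the pads) lies 19 mm behind it (env.hold_point_z is the distance from the TCP to the grasp point, in m); x points along the fingers, z is the direction in which the jaws open and shut, and the axes are right-handed (so a half turn about x gives the same grasp; the last joint's range is limited). The gripper opens to 85 mm and grips with 20 to 120 N. Pads are 22 mm wide; open, the fingers measure 114 mm over their backs; the gripper's body (76 mm by 85 mm) begins 54 mm behind the grasp point. The pads swing forward as they close: fully open they stand 13 mm farther back than shut.
Start: joints at [0.887, 0.313, 1.498, -0, 1.331, -0.223], TCP at [0.233, 0.47, 0.231] pointing down, gripper open.
Joint ranges: [-2.94, 2.94], [-0.97, 2.17], [0.19, 2.56], [-1.23, 4.37], [0.02, 3.11], [-2.88, 2.88]. Speed limits (rad/s): [2.39, 2.39, 3.01, 3.14, 3.14, 3.14].

## Interface

Orientations are given as a unit quaternion [x, y, z, w].
In Python, from bench import env, kinematics, monitor, eyes, job gives the robot as it stands. The module is installed in compiled form; this text tells all that it offers. Calls block until the motion is done:
- env.reach(position, orientation): joint-space move of the TCP to a pose.
- env.movel(position, velocity=0.15, frame=None, guard=None): straight line of the TCP; frame=None keeps the orientation; velocity is the mean speed in m/s. With guard (N) it stops when the force on the tool has changed by that much, and returns True; else False.
- env.set_joints(angles): joint-space move.
- env.release() and env.close_gripper(effort=None): open the fingers fully, or close them until they stop; effort is the grip in N (None keeps the last).
- env.hold(seconds).
- kinematics.ik(position, orientation): joint angles nearest the present ones, or None.
- monitor.sense(): the state.
- eyes.grab_frame(name): name is "scene" or "top" or "wrist"; returns a dict with "frame" (420x560x3 uint8, red, green, blue), "mtx" (3x3 intrinsics, pixels), "k1" (the pictures are not rectified: a ray, as slopes to the right and down, at radius r is drawn at 1 + k1 r^2 times it, then the intrinsics apply), "view" (4x4, takes a point from world to camera coordinates). Camera axes: x right, y down, z forward; pixel columns grow to the right and rows downward; lengths in m; the calibration is good to about 2 mm. A picture is of the moment at which its call begins. There is no depth.
A pose or a line that the arm cannot do raises env.MotionError and nothing moves.
- job.hand_in(): hands the job in, once; it reports no verdict.
The state is a dict: "clock": time; "joints": joint angles; "qvel": joint speeds; "joint_efforts": joint torques, N m; "position": TCP position; "ee_rot": TCP orientation; "contact_force": force on the tool from outside, world axes, zero at the start; "ft_torque": the same for the moment, N m; "finger_gap": opening from 0.0 (shut) to 1.0 (fully open).
Only numpy, scipy, OpenCV 4.12 (cv2) and the standard library are available. Lean on these libraries where they do the work, as an engineer would, in place of code of your own. Each camera call takes 0.05 s, during which the arm holds its last target.

## Task

Hang the yellow vial caddy on the aluminium rail of the bench stand, in the middle of the gap between the blue and the red bin: tip it so that its angled rear strip goes in behind the rail's cleat, feel it down, bring it upright so that it locks under the guard lip, let it down fully home, and only then let go: it must not drop. The vials are glass and the rail is only clamped by hand, so ease it in with a light touch: press the caddy against the stand, its rail or its bins with no more than about 10 N beyond its own weight, and never tip it past 45 degrees. Leave the other things on the bench where they are.

Things in the scene. Friction and masses are not known exactly. Their poses are not given: they have to be found in the camera images.
- caddy_grip (a point): Centre of the black handle bar (12 mm thick along x, 90 long along y, 26 high) of a yellow open caddy with amber vials, 0.24-0.4 kg. The bar's centre is 106 mm above the caddy's underside; tray 90 mm (x) by 116 (y), rim 75 mm up; between rim and bar only a 6 mm web. Axes: x to the rear, where the strip is, y along the bar, z up. Its weight is nearly under the bar.
- caddy_elbow (a point): Elbow of the caddy's steel rear strip (4 mm thick, 100 mm wide), at x +64, z -59 mm from caddy_grip, same axes. From the rear rim a level ledge (mid-height 26 mm above the elbow) runs back, then a vertical leg hangs down to the elbow; below it the angled toe slopes 45 degrees down and rearward for 17 mm. The tray's flat rear face is 19 mm in front of the elbow.
- caddy_toe (a point): Middle of the free lower edge of the toe, at x +76, z -71 mm from caddy_grip, same axes.
- stand: Fixed bench stand, white panel 500 mm long, 142 mm high, with an aluminium rail along the top; blue bin (y -155) and red bin (y +155 mm), each 110 mm wide, hang on it, the gap's middle is y 0. Origin on the bench below the gap, in the plane of the rail's inner back face; x points into the panel, so bins hang on the -x side ('out' = -x), y along the rail, z up.
- floor_mid (a point): Middle of the rail channel's floor at its back face, IF the rail is at mid height, 120 mm up (axes as stand). The rail is hand-clamped, its true height anywhere within 12 mm above or below this, not measured: find it by touch (it will not move). Walls 4 mm thick: floor from out 0 to 20; guard lip on the back, out 0 to 12, 17 to 21 mm above the floor; sloping front cleat.
- mouth_mid (a point): Middle of the rail's mouth, again for a rail at mid height: it lies between the guard lip (ends at out 12 mm) and the cleat (inner face out 18 at the floor, 24 at its top 27 mm above it). Upright, the toe cannot pass. Tipped 20-30 degrees, top towards the panel, it passes with 2 mm all round; 30 degrees: elbow at out 19-21, 34 above the floor, to out 17-19, 20 above.
- rest_mid (a point): Mid-face of the stand's black rest bar (20 mm high, centre 92 mm above the bench, face at out 38.4), on which the caddy's back leans when hung. Tipped 30 degrees the toe meets the channel floor with the elbow 17.2 mm above it. Turn upright with the elbow at out 18.5, 21 to 17 above the floor. Home: toe edge on the floor, elbow 14.5 above it at out 17-20.5 (grip 73.5 above it, out 81-85), upright.
- tray_mid (a point): Grey open tray with dividers, 100 by 130 mm, 45 mm high; its centre. A bystander: leave it where it is.
- die: Steel pellet die, stepped cylinder, 60 mm across the foot, 62 mm high; centre of its underside. A bystander: leave it where it is.
- jar: Amber jar with a black lid, 52 mm across, 70 mm high; centre of its underside. A bystander: leave it where it is.
- mortar: White ceramic mortar bowl, 90 mm across, 45 mm high; centre of its underside. A bystander: leave it where it is.
- spatula: Spatula with a wooden handle, about 0.28 m long, lying on the bench; origin under its middle. A bystander: leave it where it is.
- cellbox: Closed cardboard box, 90 by 60 mm, 30 mm high; centre of its underside. A bystander: leave it where it is.
Things that resemble listed ones, but are neither listed nor needed, are in the scene too. What is shaped like the part that bears caddy_grip but purple or turquoise is not meant.

How it is judged:
By the outcome, as a careful person would: the job done as asked, in the order asked, and still so for the second after the job is handed in, with the robot touching nothing.
It also fails if it takes over 72 s, if anything falls off the work surface, if the arm or the gripper's body presses on something with over 40 N, if the wrist force passes 120 N, or if a joint passes its speed limit or range.

## Working session

There is one attempt and no reset: what is moved stays moved. The work goes in short steps, each a Python script; the robot and the scene stay as the last script left them, time stands still between calls to the robot, and variables do not carry over. Pictures are saved under pics/ and viewed, and the job is handed in when it is done.

```bash
mkdir -p pics; cat > h.py <<'E'
import numpy as np, cv2
from bench import env, kinematics, monitor, eyes, job
from scipy.spatial.transform import Rotation as R
def snap(name,fn):
    f=eyes.grab_frame(name); cv2.imwrite('pics/'+fn,cv2.cvtColor(f['frame'],cv2.COLOR_RGB2BGR))
    np.savez('pics/'+fn+'.npz',**{k:np.array(v) for k,v in f.items()}); return f
def load(fn): return dict(np.load('pics/'+fn+'.npz'))
def proj(f,P):
    P=np.atleast_2d(P); c=(f['view']@np.c_[P,np.ones(len(P))].T)[:3]
    s=c[:2]/c[2]; r2=(s**2).sum(0); s=s*(1+f['k1']*r2)
    K=f['mtx']; return np.c_[K[0,0]*s[0]+K[0,2],K[1,1]*s[1]+K[1,2]]
def ray(f,uv):
    K=f['mtx']; k=float(f['k1'])
    d=np.array([(uv[0]-K[0,2])/K[0,0],(uv[1]-K[1,2])/K[1,1]]); s=d.copy()
    for _ in range(30): s=d/(1+k*(s@s))
    V=f['view']; Rw=V[:3,:3]; o=-Rw.T@V[:3,3]; return o,Rw.T@np.array([s[0],s[1],1.])
def onz(f,uv,z):
    o,d=ray(f,uv); return o+d*(z-o[2])/d[2]
def tri(rs):
    A=np.zeros((3,3));b=np.zeros(3)
    for o,d in rs:
        d=d/np.linalg.norm(d);M=np.eye(3)-np.outer(d,d);A+=M;b+=M@o
    return np.linalg.solve(A,b)
E
python3 - <<'E'
from h import *
for n in ('scene','top','wrist'):
    f=snap(n,n+'0.png'); V=f['view']; print(n,f['k1'],np.round(-V[:3,:3].T@V[:3,3],3),np.round(V[2,:3],3),f['mtx'][0,0])
s=monitor.sense(); print({k:np.round(v,3) for k,v in s.items()})
print(R.from_quat(s['ee_rot']).as_matrix().round(3), env.hold_point_z)
E
```

```text
scene -0.027186493791961756 [1.363 0.509 1.075] [-0.609 -0.357 -0.708] 510.4917282884976
top -0.036586676048704546 [3.97e-01 1.00e-03 1.30e+00] [ 0.107 -0.008 -0.994] 390.4249219900584
wrist -0.016113272718482487 [0.158 0.508 0.374] [ 0.292 -0.148 -0.945] 376.97510556279593
{'clock': np.float64(0.15), 'joints': array([ 0.887,  0.313,  1.498, -0.   ,  1.331, -0.223]), 'qvel': array([-0.   , -0.003, -0.003,  0.001, -0.001, -0.   ]), 'joint_efforts': array([ 3.0000e-03, -4.1236e+01, -2.5980e+01, -0.0000e+00,  3.0000e-03,
       -0.0000e+00]), 'position': array([0.233, 0.47 , 0.231]), 'ee_rot': array([-0.373,  0.601,  0.372,  0.601]), 'contact_force': array([ 0.528, -0.365,  0.152]), 'ft_torque': array([ 0.03 , -0.026, -0.023]), 'finger_gap': np.float64(0.999)}
[[-0.001 -0.896  0.445]
 [-0.001  0.445  0.896]
 [-1.     0.    -0.001]] 0.0187
```

View pics/scene0.png

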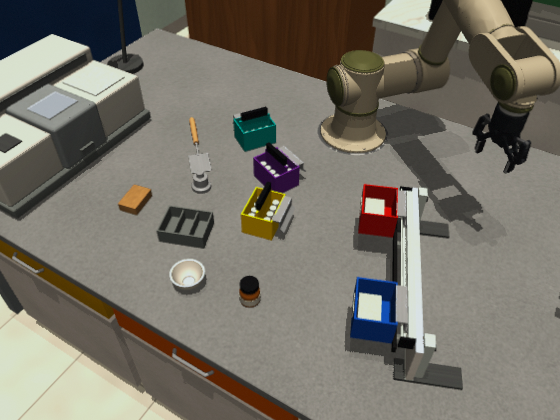

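View pics/top0.png

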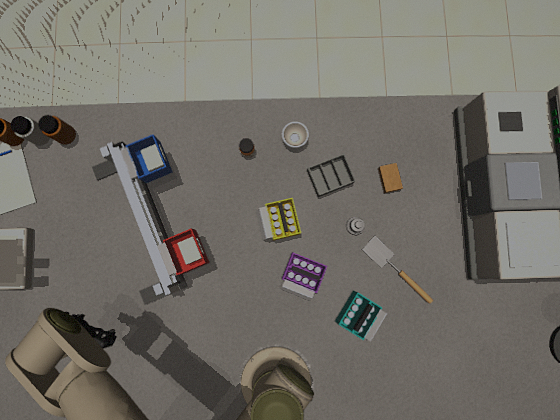

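View pics/wrist0.png

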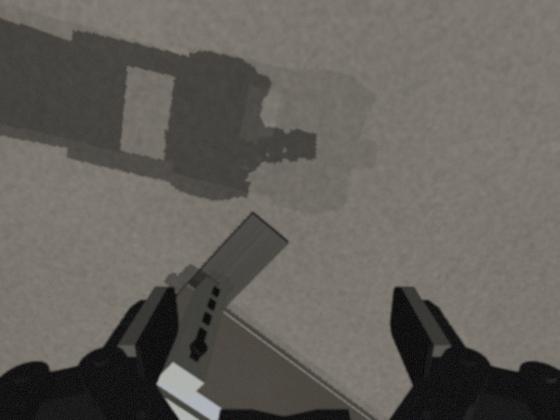

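The top view shows the yellow caddy near (282,219) with its strip to the left, and the stand from (110,145) to (165,290). The blue bin is at (150,157) and the red bin at (187,252). I'll enlarge both areas.

```bash
python3 - <<'E'
import cv2,numpy as np
t=cv2.imread('pics/top0.png'); s=cv2.imread('pics/scene0.png')
def c(im,x0,y0,w,h,k,fn): cv2.imwrite(fn,cv2.resize(im[y0:y0+h,x0:x0+w],None,fx=k,fy=k,interpolation=cv2.INTER_CUBIC))
c(t,245,185,70,65,8,'pics/a1.png')
c(t,90,130,130,170,3.5,'pics/a2.png')
c(s,230,175,75,75,8,'pics/a3.png')
c(s,340,170,130,220,2.7,'pics/a4.png')
E
```

```text
(no output)
```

View pics/a1.png

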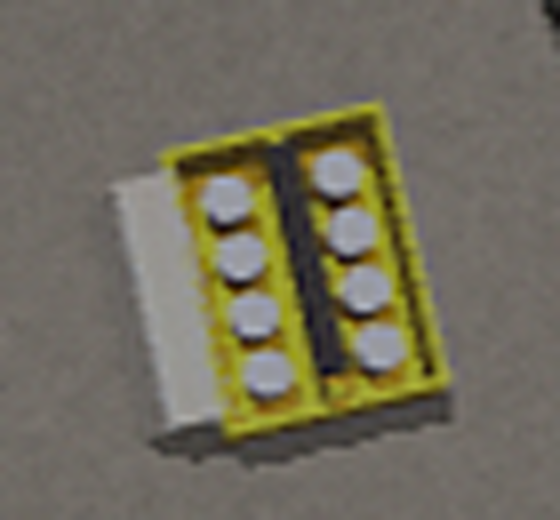

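View pics/a2.png

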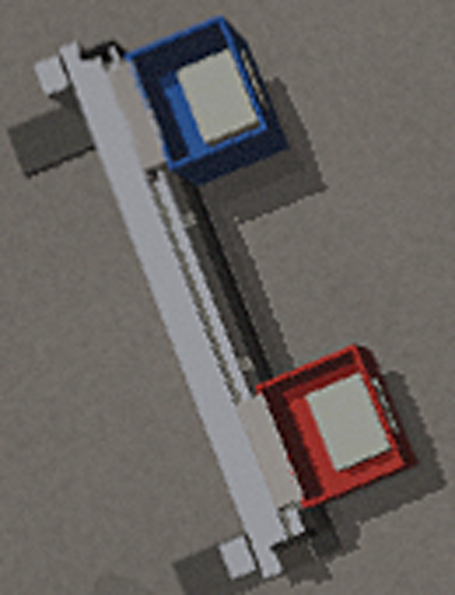

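View pics/a3.png

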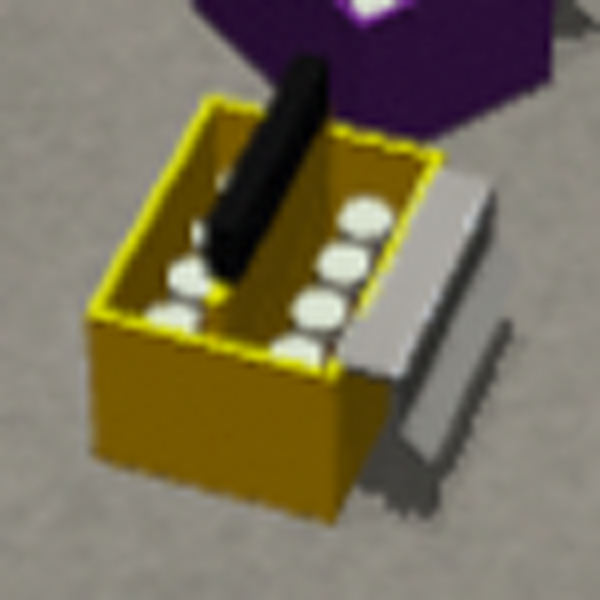

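View pics/a4.png

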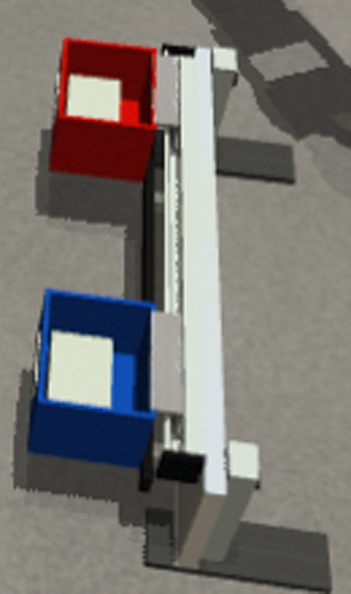

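The close-ups give the caddy rim corners and the panel edges. Next step is rough poses from them.

```bash
python3 - <<'E'
from h import *
t=load('top0.png'); s=load('scene0.png')
m=lambda p,k,o:((p[0]+.5)/k-.5+o[0],(p[1]+.5)/k-.5+o[1])
c=[onz(t,m(p,8,(245,185)),.075) for p in [(162,155),(380,103),(448,380),(228,437)]]
print('rim top',np.round(c,4), np.mean(c,0)); 
for i in range(4): print(np.linalg.norm(c[i]-c[(i+1)%4]))
s2=[onz(s,m(p,8,(230,175)),.075) for p in [(205,95),(440,155),(335,375),(92,312)]]
print('rim scene',np.round(s2,4),np.mean(s2,0))
for i in range(4): print(np.linalg.norm(s2[i]-s2[(i+1)%4]))
# bar
a=[m((275,145),8,(245,185)),m((298,145),8,(245,185)),m((345,372),8,(245,185)),m((322,378),8,(245,185))]
print('bar',np.mean([onz(t,p,.119) for p in a],0))
P=[onz(t,m(p,3.5,(90,130)),.142) for p in [(62,48),(78,42),(280,570),(262,577)]]
print('panel',np.round(P,4),np.linalg.norm(P[1]-P[2]),np.linalg.norm(P[0]-P[1]))
sc=[(s['frame'])]
E
```

```text
rim top [[ 0.5668  0.0187  0.075 ]
 [ 0.5852 -0.0683  0.075 ]
 [ 0.4745 -0.0913  0.075 ]
 [ 0.4546 -0.0042  0.075 ]] [ 0.52028242 -0.03623898  0.075     ]
0.08890594644964679
0.11309784091621794
0.08930822583928678
0.11456365015224249
rim scene [[ 0.4769 -0.0914  0.075 ]
 [ 0.4597 -0.0038  0.075 ]
 [ 0.5694  0.02    0.075 ]
 [ 0.5874 -0.0656  0.075 ]] [ 0.52334216 -0.0351935   0.075     ]
0.08919293417256645
0.11229196219844308
0.08753681696362557
0.11351450247082265
bar [ 0.51903487 -0.03707519  0.119     ]
panel [[0.7586 0.495  0.142 ]
 [0.7635 0.481  0.142 ]
 [0.3038 0.3034 0.142 ]
 [0.2984 0.3185 0.142 ]] 0.49278758475401624 0.01487718949092069
```

```bash
cat >> h.py <<'E'
def tool_rot(yaw,tilt=0.,sgn=1):
    """caddy frame (x rear at yaw, tipped by tilt about y, top towards +x) -> tool rotation."""
    C=R.from_euler('z',yaw)*R.from_euler('y',tilt)
    M=np.array([[0,0,-1.],[0,sgn,0],[sgn,0,0]]).T  # columns: tool x=-z, tool z = sgn*x, tool y = z cross x
    x=np.array([0,0,-1.]); z=np.array([sgn,0,0.]); y=np.cross(z,x)
    return C,C*R.from_matrix(np.c_[x,y,z])
def grip_to_tcp(p,yaw,tilt=0.,sgn=1):
    C,T=tool_rot(yaw,tilt,sgn); return p-C.apply([0,0,env.hold_point_z]),T.as_quat()
E
python3 - <<'E'
from h import *
ys=np.arctan2(.933,-.360); yc=np.radians(101.9)
S=lambda out,y,z:np.array([.5336,.392,0])+R.from_euler('z',ys).apply([-out,y,z])
for sg in (1,-1):
    for n,p,yw,t in [('caddy',np.array([.521,-.036,.106]),yc,0),('high',np.array([.521,-.036,.35]),yc,0),('gap',S(.046,0,.237),ys,.52),('gaphi',S(.046,0,.3),ys,.52),('up',S(.083,0,.2),ys,0),('view',S(.04,0,.33),ys,0)]:
        pos,q=grip_to_tcp(p,yw,t,sg); j=kinematics.ik(pos,q); print(sg,n,None if j is None else np.round(j,2))
E
```

```text
1 caddy [-0.29  0.47  1.68 -0.    0.99 -2.07]
1 high [-0.29  0.26  1.31 -0.    1.57 -2.07]
1 gap [ 0.56  0.71  1.   -0.51  1.55 -1.33]
1 gaphi [ 0.56  0.68  0.88 -0.51  1.67 -1.4 ]
1 up [ 0.33  0.62  1.17 -0.    1.36 -1.61]
1 view [ 0.4   0.59  0.89 -0.    1.67 -1.54]
-1 caddy [-0.29  0.47  1.68 -0.    0.99  1.07]
-1 high [-0.29  0.26  1.31 -0.    1.57  1.07]
-1 gap [ 0.56  0.71  1.   -0.51  1.55  1.81]
-1 gaphi [ 0.56  0.68  0.88 -0.51  1.67  1.74]
-1 up [ 0.33  0.62  1.17 -0.    1.36  1.53]
-1 view [ 0.4   0.59  0.89 -0.    1.67  1.6 ]
```

```bash
python3 - <<'E'
from h import *
ys=np.arctan2(.933,-.360)
S=lambda out,y,z:np.array([.5336,.392,0])+R.from_euler('z',ys).apply([-out,y,z])
p,q=grip_to_tcp(S(.03,.06,.33),ys); env.reach(p,q)
snap('wrist','w1.png'); s=monitor.sense(); print(s['clock'],s['position'])
E
```

```text
1.3833 [0.4876806  0.34308171 0.31107871]
```

View pics/w1.png

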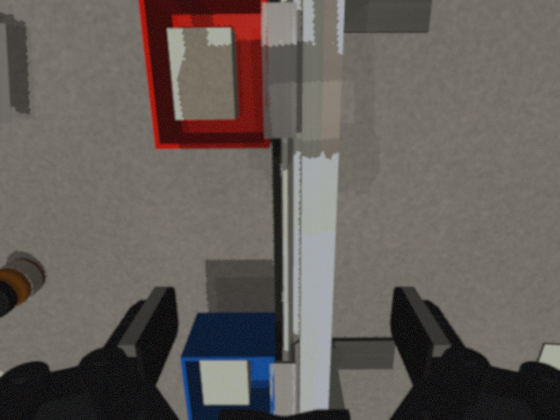

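The wrist view shows the red bin's inner corner near (270,147), the blue bin's inner edge near row 313, and the rail and panel running down columns 275–340. I'll zoom in.

```bash
python3 - <<'E'
import cv2,numpy as np
t=cv2.imread('pics/w1.png')
def c(im,x0,y0,w,h,k,fn): cv2.imwrite(fn,cv2.resize(im[y0:y0+h,x0:x0+w],None,fx=k,fy=k,interpolation=cv2.INTER_CUBIC))
c(t,255,120,100,75,8,'pics/b1.png'); c(t,255,290,100,75,8,'pics/b2.png'); c(t,255,195,100,75,8,'pics/b3.png')
E
```

```text
(no output)
```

View pics/b1.png

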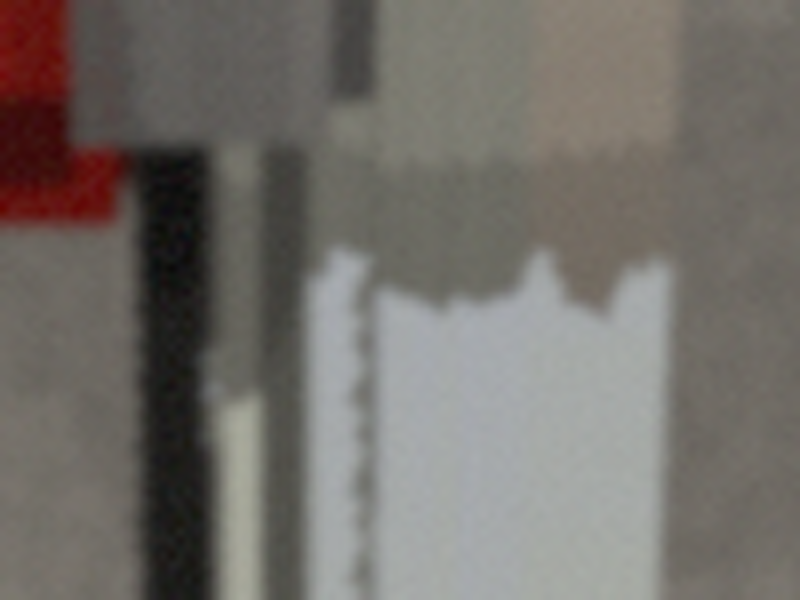

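View pics/b3.png

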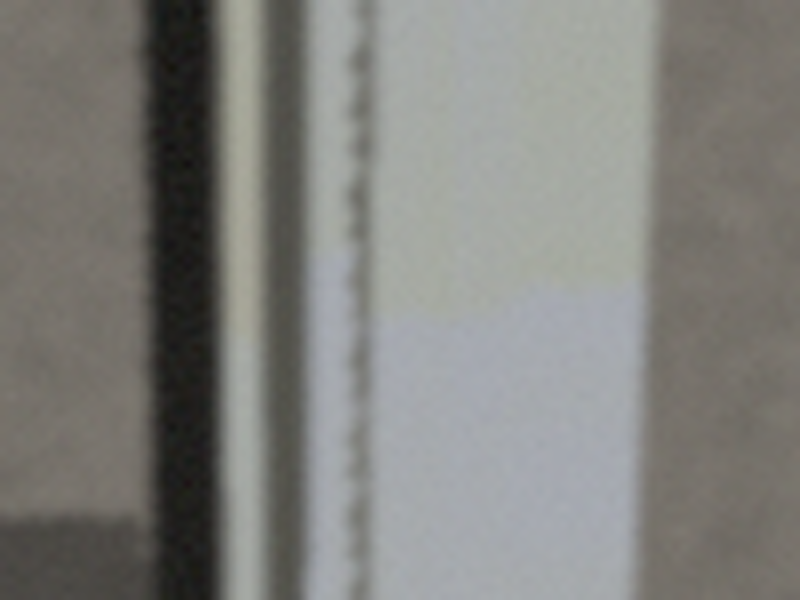

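View pics/b2.png

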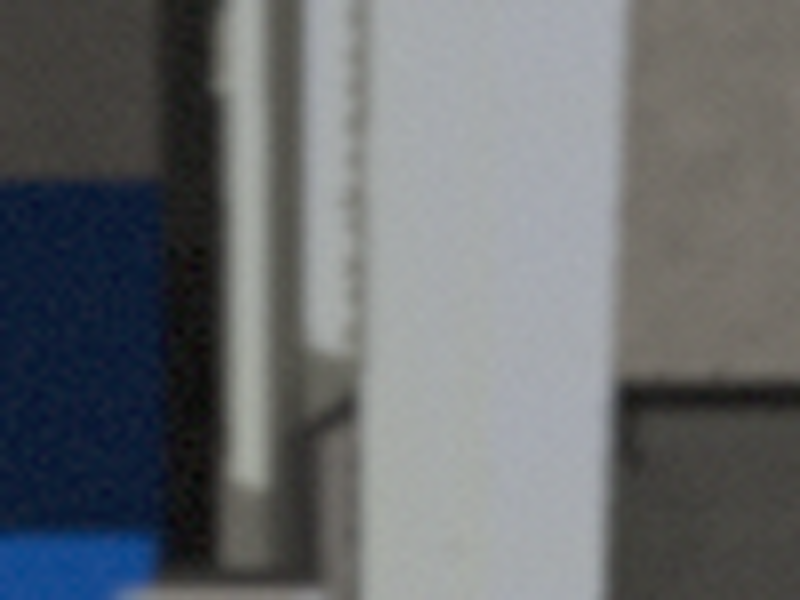

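```bash
python3 - <<'E'
from h import *
w=load('w1.png')
g=cv2.cvtColor(w['frame'],cv2.COLOR_RGB2GRAY).astype(float)
V=w['view']; print('cam',-V[:3,:3].T@V[:3,3])
m=lambda p,k,o:((p[0]+.5)/k-.5+o[0],(p[1]+.5)/k-.5+o[1])
# rest edge: gradient subpixel rows 175..300
pts=[];
for v in range(175,258):
    row=cv2.GaussianBlur(g[v-1:v+2],(0,0),.7).mean(0); d=np.diff(row)[268:280]; i=d.argmin(); 
    if 0<i<len(d)-1:
        o=.5*(d[i-1]-d[i+1])/(d[i-1]-2*d[i]+d[i+1]); pts.append((268+i+o+.5,v))
W=np.array([onz(w,p,.102)[:2] for p in pts])
A=cv2.fitLine(W.astype(np.float32),cv2.DIST_HUBER,0,.0005,.001).ravel(); d=A[:2]*np.sign(-A[0]); p0=A[2:]
print('rest dir',d,'yaw x',np.degrees(np.arctan2(-d[0],d[1])) ,p0)
xd=np.array([d[1],-d[0]]);xd*=np.sign(xd[1]); print('xd',xd)
out=lambda P:38.4-1000*(P[:2]-p0)@xd
B=(255,195);r=300
for n,c,z in [('cleatout',218,.147),('cleatin',265,.147),('lip',303,.141),('teeth',362,.141),('pan1',375,.142),('pan2',645,.142)]:
    print(n,[round(out(onz(w,m((c,r),8,B),z+dz)),1) for dz in (-.012,0,.012)])
print('camout',out(-V[:3,:3].T@V[:3,3]))
yy=lambda P:1000*(P[:2]-p0)@d
# bins gap edges: rim z ~ floor+? ; red strip & bin inner
for n,p,o in [('redbin rim',(100,222),(255,120)),('redstrip',(200,146),(255,120)),('blue strip',(250,582),(255,290)),('blue rim',(80,532),(255,290)),('blue low',(80,182),(255,290))]:
    print(n,[round(yy(onz(w,m(p,8,o),z)),1) for z in (.118-.0,.1225,.13,.142,.155)])
np.savez('st.npz',p0=p0,d=d,xd=xd)
E
```

```text
cam [0.40938366 0.31270552 0.45413327]
rest dir [-0.9301134  -0.36727253] yaw x 111.5475 [0.5314648 0.3477714]
xd [-0.36727253  0.9301134 ]
cleatout [np.float64(29.5), np.float64(29.4), np.float64(29.2)]
cleatin [np.float64(24.1), np.float64(24.2), np.float64(24.3)]
lip [np.float64(19.7), np.float64(19.9), np.float64(20.1)]
teeth [np.float64(12.8), np.float64(13.3), np.float64(13.8)]
pan1 [np.float64(11.3), np.float64(11.9), np.float64(12.4)]
pan2 [np.float64(-20.0), np.float64(-18.2), np.float64(-16.5)]
camout 26.17820037113637
redbin rim [np.float64(71.3), np.float64(72.1), np.float64(73.3), np.float64(75.3), np.float64(77.4)]
redstrip [np.float64(79.6), np.float64(80.2), np.float64(81.3), np.float64(83.0), np.float64(84.8)]
blue strip [np.float64(-164.3), np.float64(-160.4), np.float64(-154.0), np.float64(-143.6), np.float64(-132.3)]
blue rim [np.float64(-155.8), np.float64(-152.0), np.float64(-145.7), np.float64(-135.6), np.float64(-124.7)]
blue low [np.float64(-100.0), np.float64(-97.0), np.float64(-92.0), np.float64(-83.9), np.float64(-75.1)]
```

The cross-section agrees with the drawing: cleat inner edge at out 24.2 and lip edge at 11.9, both taken from the rest-bar edge at 38.4. Next is one more look, over the blue edge, to get the gap's middle.

```bash
python3 - <<'E'
from h import *
ys=np.radians(111.55); st=np.load('st.npz')
s=monitor.sense(); p,q=grip_to_tcp(np.zeros(3),ys)
env.reach(np.r_[np.array(s['position'])[:2]-.2*st['d'],s['position'][2]],q)
f=snap('wrist','w2.png'); print(monitor.sense()['clock'])
t=cv2.imread('pics/w2.png'); 
cv2.imwrite('pics/w2z.png',cv2.resize(t[100:260,160:360],None,fx=3.5,fy=3.5,interpolation=cv2.INTER_CUBIC))
E
```

```text
Traceback (most recent call last):
bench.MotionError: the arm cannot take that pose within its joint ranges
```

```bash
python3 - <<'E'
from h import *
ys=np.radians(111.55); st=np.load('st.npz')
s=monitor.sense(); p,q=grip_to_tcp(np.zeros(3),ys)
P=lambda a,dz:np.r_[np.array(s['position'])[:2]-a*st['d'],s['position'][2]+dz]
for a in (.17,.15,.13,.11,.09):
    if kinematics.ik(P(a,-.03),q) is not None: break
print(a); env.reach(P(a,-.03),q)
f=snap('wrist','w2.png'); print(monitor.sense()['clock'])
t=cv2.imread('pics/w2.png'); 
cv2.imwrite('pics/w2z.png',cv2.resize(t[120:320,150:350],None,fx=3,fy=3,interpolation=cv2.INTER_CUBIC))
E
```

```text
0.17
2.2917
```

View pics/w2.png

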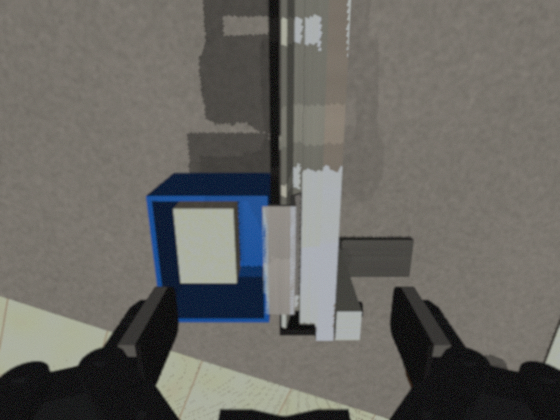

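View pics/w2z.png

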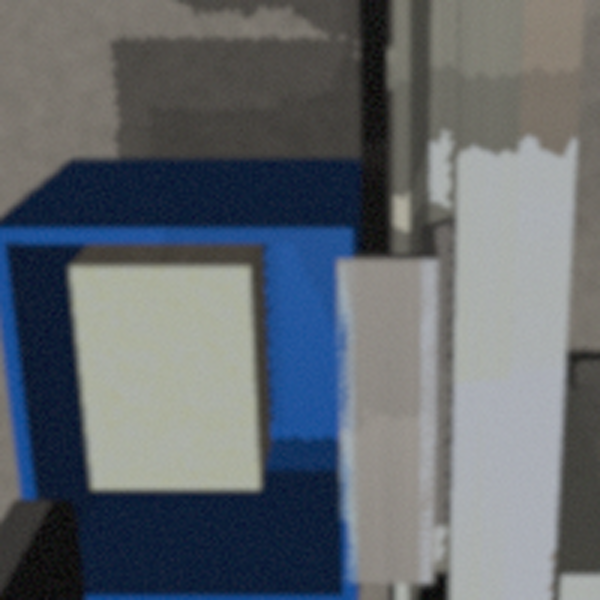

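The blue rim's gap-side edge is at zoom row 226, and its strip spans rows 257–583. I'll solve for the bin height and the gap's middle.

```bash
python3 - <<'E'
from h import *
w=load('w1.png');w2=load('w2.png'); st=np.load('st.npz');p0,d,xd=st['p0'],st['d'],st['xd']
m=lambda p,k,o:((p[0]+.5)/k-.5+o[0],(p[1]+.5)/k-.5+o[1])
yy=lambda P:round(1000*(P[:2]-p0)@d,1)
o=(150,120)
for z in (.14,.15,.155,.16,.165,.17,.175):
    r=yy(onz(w,m((60,222),8,(255,120)),z)); rs=yy(onz(w,m((200,146),8,(255,120)),z))
    b=yy(onz(w2,m((200,226),3,o),z)); b2=yy(onz(w2,m((200,598),3,o),z))
    s1=yy(onz(w2,m((388,257),3,o),z)); s2=yy(onz(w2,m((388,583),3,o),z))
    print(z,'rim',r,b,'sep',r-b,'mid',(r+b)/2,'bluew',b-b2,'| strip',rs,s1,'mid',(rs+s1)/2,'sep',rs-s1,'w',s1-s2)
# stand x position check from view 2 : rest edge
def out(P): return 38.4-1000*(P[:2]-p0)@xd
for c,z,n in [(361,.102,'rest'),(413,.147,'cleatin'),(457,.141,'lip')]: print(n,out(onz(w2,m((c,120),3,o),z)))
E
```

```text
0.14 rim 75.0 -127.6 sep 202.6 mid -26.299999999999997 bluew 114.9 | strip 82.7 -136.2 mid -26.749999999999993 sep 218.89999999999998 w 101.0
0.15 rim 76.6 -124.6 sep 201.2 mid -24.0 bluew 110.9 | strip 84.1 -132.9 mid -24.400000000000006 sep 217.0 w 97.5
0.155 rim 77.4 -123.2 sep 200.60000000000002 mid -22.9 bluew 108.8 | strip 84.8 -131.3 mid -23.250000000000007 sep 216.10000000000002 w 95.69999999999999
0.16 rim 78.2 -121.7 sep 199.9 mid -21.75 bluew 106.7 | strip 85.5 -129.6 mid -22.049999999999997 sep 215.1 w 93.9
0.165 rim 79.1 -120.2 sep 199.3 mid -20.550000000000004 bluew 104.7 | strip 86.2 -128.0 mid -20.9 sep 214.2 w 92.1
0.17 rim 79.9 -118.7 sep 198.60000000000002 mid -19.4 bluew 102.7 | strip 86.9 -126.4 mid -19.75 sep 213.3 w 90.29999999999998
0.175 rim 80.7 -117.2 sep 197.9 mid -18.25 bluew 100.7 | strip 87.6 -124.7 mid -18.550000000000004 sep 212.3 w 88.60000000000001
rest 38.30134938155248
cleatin 23.68082653536096
lip 12.478458530976912
```

```bash
python3 - <<'E'
from h import *
p,q=grip_to_tcp(np.array([.521,-.036,.27]),np.radians(101.9)); env.reach(p,q)
f=snap('wrist','w3.png'); print(monitor.sense()['clock'])
E
```

```text
4.025
```

View pics/w3.png

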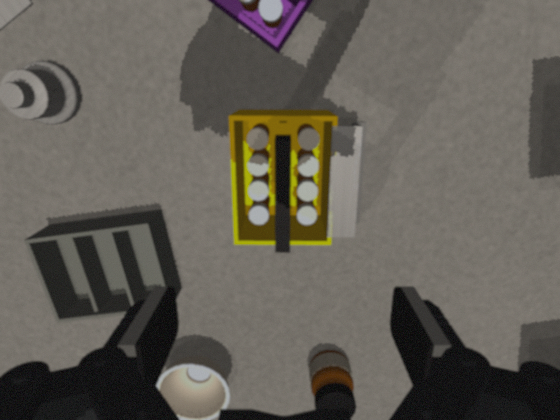

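The bar's top runs from (283,135) to (283,251), and the rim spans (229–337,110) to (234–331,244).

```bash
python3 - <<'E'
from h import *
f=load('w3.png'); g=f['frame'].astype(int)
dark=(g.max(2)<42).astype(np.uint8); dark[:125]=0;dark[256:]=0;dark[:,:265]=0;dark[:,300:]=0
n,l,s,c=cv2.connectedComponentsWithStats(dark); i=1+s[1:,4].argmax(); print(s[i],c[i])
vs,us=np.where(l==i)
# per-row centre, line
L=[];
for v in range(s[i][1]+4,s[i][1]+s[i][3]-4):
    u=us[vs==v]; L.append(onz(f,((u.min()+u.max())/2,v),.119)[:2])
A=cv2.fitLine(np.array(L,np.float32),cv2.DIST_HUBER,0,.0005,.001).ravel(); d=A[:2]*-np.sign(A[0])
print('bar dir',d,'yaw',np.degrees(np.arctan2(-d[0],d[1])))
t=onz(f,(283,s[i][1]-.5),.119);b=onz(f,(283,s[i][1]+s[i][3]-.5),.119); print('ends',t,b,np.linalg.norm(t-b),(t+b)/2)
c4=[onz(f,p,.075) for p in [(229.5,111),(337.5,111),(331.5,244),(234,244)]]
print('rim',np.mean(c4,0),[round(np.linalg.norm(c4[k]-c4[(k+1)%4]),4) for k in range(4)])
e=c4[1]-c4[0]+c4[2]-c4[3]; print('yaw rim x',np.degrees(np.arctan2(e[1],e[0])))
e=c4[0]-c4[3]+c4[1]-c4[2]; print('yaw rim y',np.degrees(np.arctan2(e[1],e[0]))-90)
E
```

```text
[ 276  136   14  115 1388] [282.26080692 189.8314121 ]
bar dir [-0.9781922  -0.20770173] yaw 101.98769
ends [ 0.47549753 -0.04617681  0.119     ] [ 0.56484509 -0.02744806  0.119     ] 0.09128939535220801 [ 0.52017131 -0.03681243  0.119     ]
rim [ 0.52012587 -0.03689561  0.075     ] [np.float64(0.0888), np.float64(0.1192), np.float64(0.0902), np.float64(0.1193)]
yaw rim x 101.9014851044915
yaw rim y -258.4700109754758
```

```bash
python3 - <<'E'
from h import *
yc=np.radians(101.95)
p,q=grip_to_tcp(np.array([.5202,-.0368,.106]),yc)
env.movel(p+[0,0,.08],velocity=.2,frame=q); 
print(env.movel(p,velocity=.12,guard=6)); f0=np.array(monitor.sense()['contact_force'])
env.close_gripper(60); s=monitor.sense(); print(s['finger_gap'],s['contact_force'],f0,s['clock'])
env.movel(p+[0,0,.03],velocity=.06); env.hold(.3)
s=monitor.sense(); print(s['contact_force'],s['ft_torque'],s['clock'])
snap('scene','s4.png'); snap('wrist','w4.png')
t=cv2.imread('pics/s4.png'); cv2.imwrite('pics/s4z.png',cv2.resize(t[120:280,180:360],None,fx=3.5,fy=3.5,interpolation=cv2.INTER_CUBIC))
E
```

```text
False
0.12798341081135417 [-0.17609697 -0.8032574   1.05157621] [ 0.45563537 -0.56354108  0.17310312] 6.075
[ 0.17492534  0.04231302 -1.37342763] [0.01054664 0.01456915 0.01311486] 7.025
```

View pics/s4z.png

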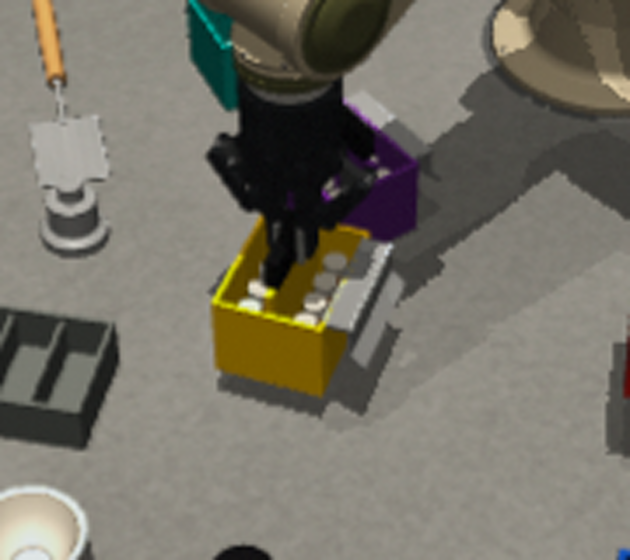

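View pics/w4.png

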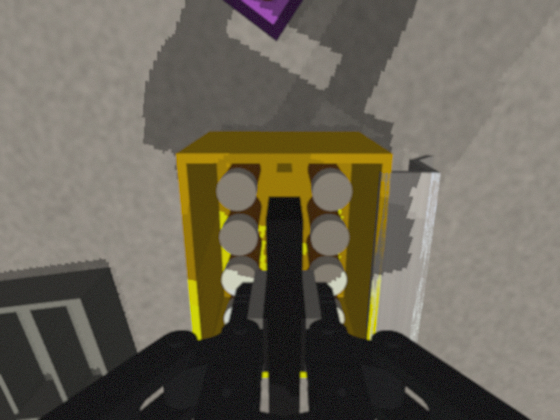

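The grip holds the bar centrally and the caddy is clear of the bench. Before carrying it, I'll get a rough rail height from the bin strips.

```bash
python3 - <<'E'
from h import *
w=load('w1.png');w2=load('w2.png');s=load('scene0.png');t=load('top0.png'); st=np.load('st.npz');p0,d,xd=st['p0'],st['d'],st['xd']
im=cv2.imread('pics/scene0.png'); cv2.imwrite('pics/c1.png',cv2.resize(im[270:350,345:420],None,fx=8,fy=8,interpolation=cv2.INTER_CUBIC))
im=cv2.imread('pics/scene0.png'); cv2.imwrite('pics/c2.png',cv2.resize(im[175:250,350:425],None,fx=8,fy=8,interpolation=cv2.INTER_CUBIC))
E
```

```text
(no output)
```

View pics/c1.png

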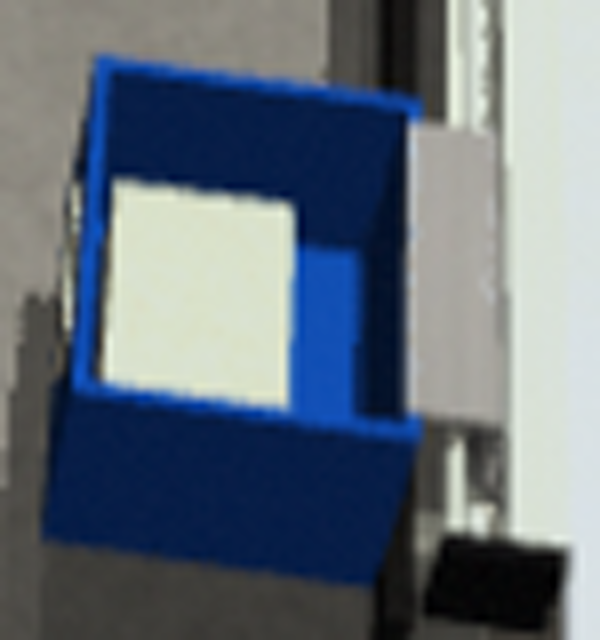

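View pics/c2.png

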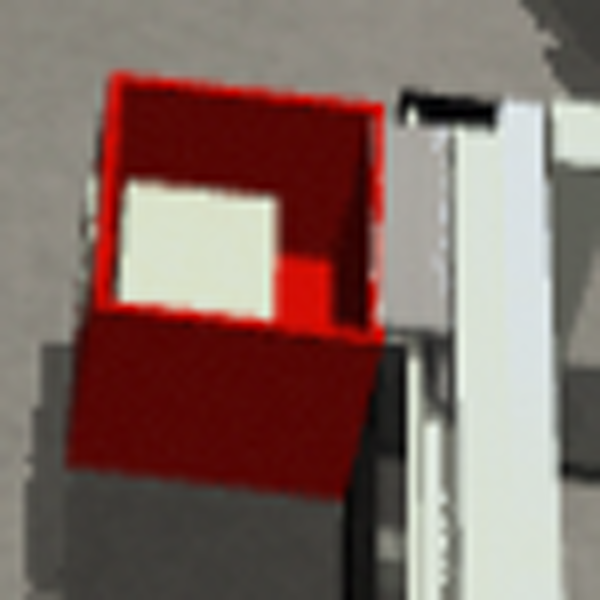

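```bash
python3 - <<'E'
from h import *
w=load('w1.png');w2=load('w2.png');s=load('scene0.png'); st=np.load('st.npz');p0,d,xd=st['p0'],st['d'],st['xd']
m=lambda p,k,o:((p[0]+.5)/k-.5+o[0],(p[1]+.5)/k-.5+o[1])
def rep(n,a,b):
    P=tri([a,b]); o1,d1=a; o2,d2=b; nn=np.cross(d1,d2); miss=abs((o2-o1)@nn)/np.linalg.norm(nn)
    print(n,'out',round(38.4-1000*(P[:2]-p0)@xd,1),'y',round(1000*(P[:2]-p0)@d,1),'z',round(P[2]*1000,1),'miss',round(miss*1000,1))
B=lambda p:ray(s,m(p,8,(345,270))); Rr=lambda p:ray(s,m(p,8,(350,175)))
Z=lambda p:ray(w2,m(p,3,(150,120)))
rep('blue rim rear gap',B((420,100)),Z((356,226)))
rep('blue strip f',B((412,122)),Z((338,257)))
rep('blue strip r',B((497,130)),Z((437,257)))
rep('blue rim far rear',B((418,437)),Z((350,598)))
rep('red rim rear gap',Rr((382,342)),ray(w,m((118,222),8,(255,120))))
rep('red strip r',Rr((447,333)),ray(w,m((335,146),8,(255,120))))
E
```

```text
blue rim rear gap out 37.8 y -122.8 z 156.3 miss 0.0
blue strip f out 41.2 y -130.9 z 156.8 miss 2.4
blue strip r out 17.3 y -130.5 z 157.6 miss 0.7
blue rim far rear out 39.5 y -231.2 z 156.4 miss 3.1
red rim rear gap out 38.0 y 77.6 z 156.6 miss 0.7
red strip r out 17.3 y 84.9 z 156.5 miss 0.6
```

The bins' rims and strips all come out at z ≈ 156.5 mm, which suggests a floor near 114 mm. The touch will decide. The gap's middle is at y −22.7 from my reference point. Next I carry the caddy over, tip it and descend with the guard on.

```bash
cat >> h.py <<'E'
import os
if os.path.exists('st.npz'):
    _s=np.load('st.npz'); YS=np.arctan2(_s['xd'][1],_s['xd'][0])
    O=np.r_[_s['p0']-.0227*_s['d']+.0384*_s['xd'],0]
    SR=R.from_euler('z',YS)
def elbow_tcp(out,z,tilt,y=0.):
    """tcp pose for elbow at out(mm), z(mm), tilt(deg)"""
    t=np.radians(tilt); C,_=tool_rot(YS,t)
    E=O+SR.apply([-out/1000,y/1000,z/1000]); G=E-C.apply([.064,0,-.059])
    return grip_to_tcp(G,YS,t)
def fs():
    s=monitor.sense(); return SR.inv().apply(s['contact_force'])
def where(tilt):
    s=monitor.sense(); C,_=tool_rot(YS,np.radians(tilt))
    E=np.array(s['position'])+C.apply([.064,0,-.059+env.hold_point_z])
    e=SR.inv().apply(E-O)*1000; return np.round([-e[0],e[1],e[2]],2)
E
python3 - <<'E'
from h import *
s=monitor.sense(); p=np.array(s['position'])
env.movel([p[0],p[1],.30],velocity=.2)
a,q=elbow_tcp(60,220,0); env.movel(a,velocity=.25,frame=q)
a,q=elbow_tcp(22,190,30); env.movel(a,velocity=.12,frame=q); env.hold(.3)
s=monitor.sense(); print(s['clock'],fs(),where(30), R.from_quat(s['ee_rot']).inv()*R.from_quat(q)).__str__()
print((R.from_quat(s['ee_rot']).inv()*R.from_quat(q)).magnitude())
snap('scene','s5.png'); snap('wrist','w5.png'); snap('top','t5.png')
t=cv2.imread('pics/s5.png'); cv2.imwrite('pics/s5z.png',cv2.resize(t[130:330,320:480],None,fx=3,fy=3,interpolation=cv2.INTER_CUBIC))
E
```

```text
10.6417 [ 0.34790393  0.48618722 -2.92762894] [ 2.3090e+01 -1.3000e-01  1.9049e+02] Rotation.from_matrix(array([[ 9.99999770e-01,  1.79004575e-04,  6.54151194e-04],
                            [-1.80138595e-04,  9.99998481e-01,  1.73392595e-03],
                            [-6.53839819e-04, -1.73404339e-03,  9.99998283e-01]]))
0.0018618976623415455
```

View pics/s5z.png

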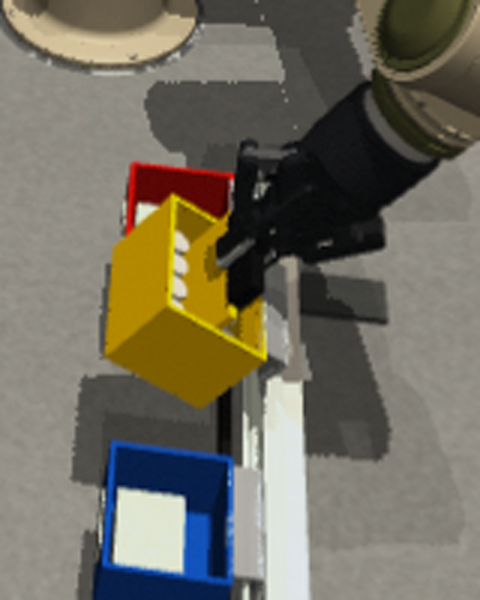

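View pics/w5.png

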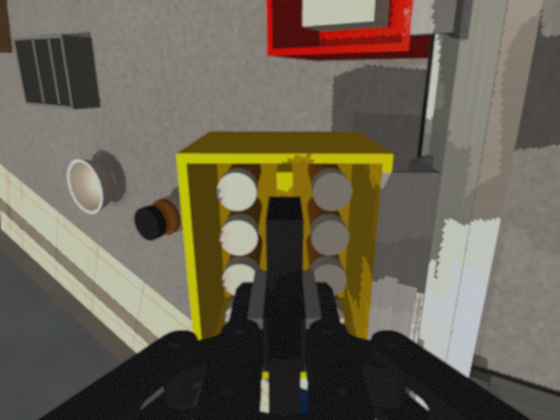

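The arm settles about 1 mm off its target, so I'll add the measured error to each command and go down in guarded steps.

```bash
cat >> h.py <<'E'
OFF='off.npy'
def go(out,z,tilt,guard=None,v=.02,y=0.,settle=.1):
    off=np.load(OFF) if os.path.exists(OFF) else np.zeros(3)
    tgt=np.array([out,y,z]); c=tgt+off
    p,q=elbow_tcp(c[0],c[2],tilt,c[1])
    hit=env.movel(p,velocity=v,frame=q,guard=guard)
    if settle: env.hold(settle)
    w=where(tilt)
    if not hit and np.abs(w-tgt).max()<3:
        np.save(OFF,off+.8*(tgt-w))
    s=monitor.sense()
    print(f"{s['clock']:.2f} hit={hit} tgt={tgt} at={w} f={np.round(fs(),2)} tq={np.round(SR.inv().apply(s['ft_torque']),2)}")
    return hit
E
python3 - <<'E'
from h import *
go(21.5,185,30,guard=4,v=.03)
go(20.5,170,30,guard=4,v=.03)
go(20.3,160,30,guard=3,v=.02) or go(20.2,152,30,guard=3,v=.015)
E
```

```text
11.21 hit=False tgt=[ 21.5   0.  185. ] at=[ 2.1430e+01 -1.0000e-02  1.8498e+02] f=[ 0.23  0.31 -3.01] tq=[-0.01 -0.55  0.04]
11.96 hit=False tgt=[ 20.5   0.  170. ] at=[ 2.0550e+01 -6.0000e-02  1.7029e+02] f=[ 0.71 -0.65 -2.61] tq=[ 0.05 -0.53 -0.04]
12.72 hit=False tgt=[ 20.3   0.  160. ] at=[ 20.32   0.   159.95] f=[-0.11 -0.04 -2.21] tq=[-0.   -0.55  0.02]
13.50 hit=False tgt=[ 20.2   0.  152. ] at=[2.0180e+01 1.0000e-02 1.5195e+02] f=[-0.41  0.52 -2.72] tq=[-0.04 -0.56  0.  ]
```

```bash
python3 - <<'E'
from h import *
for o,z in [(20,148),(19.4,144),(18.9,140),(18.4,136),(18.1,133),(18,130),(18,127)]:
    if go(o,z,30,guard=2.5,v=.012,settle=.05): break
E
```

```text
14.03 hit=False tgt=[ 20.   0. 148.] at=[2.0020e+01 4.0000e-02 1.4787e+02] f=[-0.11  0.9  -2.41] tq=[-0.04 -0.52  0.01]
14.56 hit=False tgt=[ 19.4   0.  144. ] at=[1.9430e+01 1.0000e-02 1.4399e+02] f=[-0.25 -0.51 -2.69] tq=[ 0.01 -0.52 -0.01]
15.09 hit=False tgt=[ 18.9   0.  140. ] at=[ 18.85   0.   139.99] f=[-1.4   0.8  -2.55] tq=[ 0.02 -0.52  0.03]
15.62 hit=False tgt=[ 18.4   0.  136. ] at=[ 1.8400e+01 -1.0000e-02  1.3603e+02] f=[-0.48 -1.18 -3.04] tq=[-0.04 -0.54  0.01]
16.01 hit=True tgt=[ 18.1   0.  133. ] at=[ 1.8230e+01 -1.0000e-02  1.3266e+02] f=[ 0.34 -0.03  6.34] tq=[-0.04 -0.01 -0.01]
```

It touched the floor, with a purely vertical force. The guard stopped late, at about 9 N, so I'm backing off and re-probing more slowly to fix the height.

```bash
python3 - <<'E'
from h import *
go(18.2,135.5,30,v=.02,settle=.15)
for z in [134.5,134,133.6,133.3,133.0,132.8]:
    h=go(18.2,z,30,v=.006,guard=2.0,settle=.08)
    if h or fs()[2]>-.8: break
E
```

```text
16.52 hit=False tgt=[ 18.2   0.  135.5] at=[1.8210e+01 1.3000e-01 1.3503e+02] f=[-0.32 -0.59 -2.92] tq=[-0.04 -0.53  0.02]
16.86 hit=False tgt=[ 18.2   0.  134.5] at=[ 1.8210e+01 -8.0000e-02  1.3478e+02] f=[ 0.48 -0.68 -3.55] tq=[-0.01 -0.5   0.04]
17.22 hit=False tgt=[ 18.2   0.  134. ] at=[ 1.8200e+01 -2.0000e-02  1.3412e+02] f=[-0.36  0.52 -2.01] tq=[-0.02 -0.49 -0.06]
17.55 hit=False tgt=[ 18.2   0.  133.6] at=[ 18.21  -0.   133.62] f=[-0.35 -0.18 -2.57] tq=[-0.03 -0.53 -0.02]
17.88 hit=False tgt=[ 18.2   0.  133.3] at=[ 1.8180e+01 -2.0000e-02  1.3328e+02] f=[-0.06  0.44 -3.01] tq=[-0.   -0.48 -0.03]
18.22 hit=False tgt=[ 18.2   0.  133. ] at=[1.8210e+01 1.0000e-02 1.3301e+02] f=[ 0.68 -0.4  -2.24] tq=[ 0.07 -0.54  0.  ]
18.55 hit=False tgt=[ 18.2   0.  132.8] at=[ 1.8170e+01 -2.0000e-02  1.3285e+02] f=[ 0.18  0.41 -2.35] tq=[-0.03 -0.55 -0.01]
```

```bash
python3 - <<'E'
from h import *
for z in [132.5,132.2,131.9,131.6,131.3,131]:
    h=go(18.2,z,30,v=.006,guard=2.5,settle=.08)
    if h or fs()[2]>-1: break
E
```

```text
18.88 hit=False tgt=[ 18.2   0.  132.5] at=[ 1.8280e+01 -5.0000e-02  1.3275e+02] f=[0.11 0.39 0.43] tq=[ 0.07 -0.37 -0.05]
```

The floor is at 132.8 − 17.2 ≈ 115.6 mm. I'll lift clear and lightly feel the mouth's two sides to check the out position.

```bash
python3 - <<'E'
from h import *
go(18.2,135.6,30,v=.02,settle=.15)
def feel(sg):
    for k in range(1,6):
        o=18.2+sg*.7*k
        h=go(o,135.6,30,v=.008,guard=2.5,settle=.08)
        fx=fs()[0]
        if h or abs(fx)>1.8: return
feel(-1); go(18.2,135.6,30,v=.02); feel(1); go(18.2,135.6,30,v=.02)
E
```

```text
19.32 hit=False tgt=[ 18.2   0.  135.6] at=[1.8130e+01 1.2000e-01 1.3514e+02] f=[-0.18  0.56 -2.45] tq=[ 0.02 -0.57  0.02]
19.66 hit=False tgt=[ 17.5   0.  135.6] at=[ 1.7490e+01 -3.0000e-02  1.3569e+02] f=[ 0.61  0.44 -2.74] tq=[-0.   -0.53 -0.04]
19.99 hit=False tgt=[ 16.8   0.  135.6] at=[ 1.6820e+01 -3.0000e-02  1.3566e+02] f=[-0.23  0.38 -2.62] tq=[ 0.05 -0.53 -0.02]
20.32 hit=False tgt=[ 16.1   0.  135.6] at=[1.6140e+01 1.0000e-02 1.3561e+02] f=[ 0.05 -0.35 -3.09] tq=[-0.01 -0.54  0.01]
20.66 hit=False tgt=[ 15.4   0.  135.6] at=[ 15.37   0.   135.59] f=[ 0.45  0.27 -2.77] tq=[-0.   -0.54 -0.  ]
20.99 hit=False tgt=[ 14.7   0.  135.6] at=[ 1.4740e+01 -1.0000e-02  1.3563e+02] f=[ 0.5  -0.34 -2.78] tq=[-0.01 -0.48  0.01]
21.42 hit=False tgt=[ 18.2   0.  135.6] at=[1.8180e+01 1.0000e-02 1.3559e+02] f=[ 1.39 -0.13 -3.24] tq=[ 0.03 -0.52  0.03]
21.75 hit=False tgt=[ 18.9   0.  135.6] at=[1.8840e+01 1.0000e-02 1.3558e+02] f=[ 0.04 -0.82 -3.44] tq=[ 0.02 -0.52  0.01]
22.08 hit=False tgt=[ 19.6   0.  135.6] at=[ 19.64  -0.   135.6 ] f=[ 0.16 -0.53 -2.58] tq=[-0.01 -0.51  0.04]
22.42 hit=False tgt=[ 20.3   0.  135.6] at=[ 2.011e+01 -1.000e-02  1.356e+02] f=[ 0.72 -0.11 -3.37] tq=[ 0.03 -0.91 -0.02]
22.71 hit=True tgt=[ 21.    0.  135.6] at=[ 20.11   0.38 134.01] f=[ 2.51 -0.98 -0.69] tq=[-0.13 -0.95  0.02]
23.09 hit=False tgt=[ 18.2   0.  135.6] at=[1.8480e+01 9.0000e-02 1.3534e+02] f=[ 0.74 -0.17 -3.6 ] tq=[ 0.04 -0.5  -0.04]
```

The cleat-side contact at out ≈20.0 matches the geometry (20.1 expected), so the out frame is good to about 0.3 mm. Now I turn it upright about the elbow in small guarded steps.

```bash
python3 - <<'E'
from h import *
go(18.5,136.3,30,v=.02,settle=.1); 
for t in (26,22,18,14,10,6,3,0):
    z=115.6+20.5-2.3*(30-t)/30
    if go(18.5,z,t,guard=3.5,v=.025,settle=.08): break
E
```

```text
23.44 hit=False tgt=[ 18.5   0.  136.3] at=[ 1.8480e+01 -7.0000e-02  1.3655e+02] f=[ 0.4   0.81 -3.23] tq=[ 0.04 -0.54  0.02]
23.90 hit=False tgt=[ 18.5          0.         135.79333333] at=[1.8290e+01 4.0000e-02 1.3579e+02] f=[-0.    0.47 -2.32] tq=[-0.05 -0.43 -0.  ]
24.36 hit=False tgt=[ 18.5          0.         135.48666667] at=[1.8310e+01 1.0000e-02 1.3544e+02] f=[-0.32  0.23 -2.72] tq=[-0.   -0.43 -0.02]
24.82 hit=False tgt=[ 18.5    0.   135.18] at=[ 18.41  -0.   135.22] f=[ 0.63 -0.35 -3.77] tq=[ 0.05 -0.36  0.05]
25.27 hit=False tgt=[ 18.5          0.         134.87333333] at=[ 1.8490e+01 -3.0000e-02  1.3496e+02] f=[ 0.49 -0.09 -2.24] tq=[ 0.01 -0.24 -0.  ]
25.73 hit=False tgt=[ 18.5          0.         134.56666667] at=[ 1.847e+01 -1.000e-02  1.346e+02] f=[ 0.14 -0.7  -2.3 ] tq=[-0.02 -0.19  0.03]
26.19 hit=False tgt=[ 18.5    0.   134.26] at=[ 1.8520e+01 -3.0000e-02  1.3434e+02] f=[ 0.5   0.15 -2.64] tq=[-0.02 -0.08 -0.03]
26.59 hit=False tgt=[ 18.5    0.   134.03] at=[1.8620e+01 2.0000e-02 1.3402e+02] f=[-0.63 -0.2  -3.19] tq=[-0.01 -0.1  -0.  ]
26.88 hit=True tgt=[ 18.5   0.  133.8] at=[ 17.75   0.38 134.07] f=[-3.07  0.33 -1.5 ] tq=[-0.02  0.59 -0.05]
```

The tray's back met the rest bar at about 1°, which fits: elbow 18.5 + 19 = 37.5 against a face at 38.4. I'll ease off, shift slightly outwards, straighten and lower.

```bash
python3 - <<'E'
from h import *
go(18.8,133.8,3,v=.02,settle=.12)
go(19.2,133.2,2,v=.02,guard=3,settle=.12) or go(19.3,132.8,1,v=.01,guard=2.5,settle=.1)
E
```

```text
27.30 hit=False tgt=[ 18.8   0.  133.8] at=[1.8740e+01 7.0000e-02 1.3351e+02] f=[ 0.97  0.67 -2.88] tq=[ 0.02 -0.02  0.03]
27.67 hit=False tgt=[ 19.2   0.  133.2] at=[ 1.9670e+01 -6.0000e-02  1.3329e+02] f=[-0.2  -0.36 -3.62] tq=[ 0.02 -0.02  0.  ]
28.08 hit=False tgt=[ 19.3   0.  132.8] at=[ 1.9270e+01 -3.0000e-02  1.3285e+02] f=[-0.15 -0.06 -3.13] tq=[ 0.02  0.   -0.01]
```

```bash
python3 - <<'E'
from h import *
if not go(19.5,132.5,0.3,v=.008,guard=2.5,settle=.1):
    for z in (132,131.6,131.2,130.8,130.5,130.2,129.9,129.6):
        h=go(19.5,z,0.3,v=.006,guard=2.5,settle=.1)
        s=fs()
        if h or s[2]>-1.3 or abs(s[0])>2: break
E
```

```text
28.50 hit=False tgt=[ 19.5   0.  132.5] at=[ 1.9490e+01 -3.0000e-02  1.3254e+02] f=[ 0.49 -0.45 -3.04] tq=[0.02 0.02 0.  ]
28.85 hit=False tgt=[ 19.5   0.  132. ] at=[1.9450e+01 3.0000e-02 1.3196e+02] f=[-0.11 -0.24 -3.01] tq=[-0.01 -0.05 -0.02]
29.20 hit=False tgt=[ 19.5   0.  131.6] at=[ 1.9420e+01 -3.0000e-02  1.3159e+02] f=[ 0.43 -0.14 -3.17] tq=[-0.06 -0.09  0.  ]
29.55 hit=False tgt=[ 19.5   0.  131.2] at=[1.9470e+01 1.0000e-02 1.3127e+02] f=[ 1.59 -0.45 -1.71] tq=[-0.06 -0.29 -0.  ]
29.90 hit=False tgt=[ 19.5   0.  130.8] at=[ 1.948e+01 -3.000e-02  1.308e+02] f=[ 2.04  0.27 -1.01] tq=[-0.06 -0.42  0.  ]
```

It is bearing on the sloping cleat at F+15.4, with fx about +2 N. I'll ease 0.6 mm inwards and continue.

```bash
python3 - <<'E'
from h import *
go(18.9,131.0,0.8,v=.01,guard=3.5,settle=.1)
for z in (130.6,130.3,130.0,129.7,129.4):
    h=go(18.8,z,0.8,v=.006,guard=2.5,settle=.1)
    s=fs()
    if h or s[2]>-0.8 or abs(s[0])>2: break
E
```

```text
30.27 hit=False tgt=[ 18.9   0.  131. ] at=[1.9170e+01 1.2000e-01 1.3081e+02] f=[-0.6   0.76 -3.23] tq=[ 0.03 -0.04  0.01]
30.62 hit=False tgt=[ 18.8   0.  130.6] at=[ 1.8760e+01 -6.0000e-02  1.3069e+02] f=[ 0.14 -0.02 -3.26] tq=[ 0.02  0.01 -0.01]
30.97 hit=False tgt=[ 18.8   0.  130.3] at=[ 18.73   0.   130.3 ] f=[ 0.85 -0.07 -3.58] tq=[0.01 0.09 0.04]
31.32 hit=False tgt=[ 18.8   0.  130. ] at=[ 1.8770e+01 -2.0000e-02  1.3004e+02] f=[-0.09 -0.4  -1.77] tq=[-0.02  0.05  0.06]
31.67 hit=False tgt=[ 18.8   0.  129.7] at=[1.8780e+01 1.0000e-02 1.2968e+02] f=[ 0.1   0.39 -3.08] tq=[ 0.02  0.01 -0.03]
32.02 hit=False tgt=[ 18.8   0.  129.4] at=[ 1.8830e+01 -2.0000e-02  1.2948e+02] f=[-0.01 -0.08 -2.26] tq=[-0.03 -0.01 -0.01]
```

```bash
python3 - <<'E'
from h import *
for z in (129.1,128.8,128.5,128.2,127.9,127.6,127.3):
    h=go(18.8,z,0.8,v=.006,guard=2.5,settle=.1)
    s=fs()
    if h or s[2]>-0.8 or abs(s[0])>2: break
snap('wrist','w6.png');snap('scene','s6.png')
t=cv2.imread('pics/s6.png'); cv2.imwrite('pics/s6z.png',cv2.resize(t[130:330,320:480],None,fx=3,fy=3,interpolation=cv2.INTER_CUBIC))
E
```

```text
32.37 hit=False tgt=[ 18.8   0.  129.1] at=[ 1.889e+01 -6.000e-02  1.293e+02] f=[-0.52  1.29  0.94] tq=[0.07 0.07 0.03]
```

View pics/s6z.png

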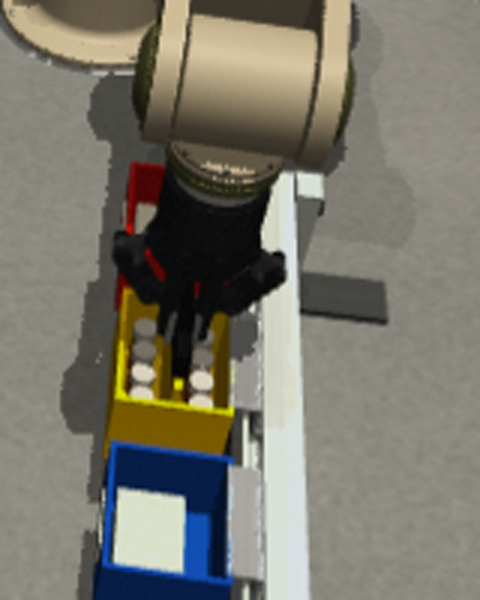

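View pics/w6.png

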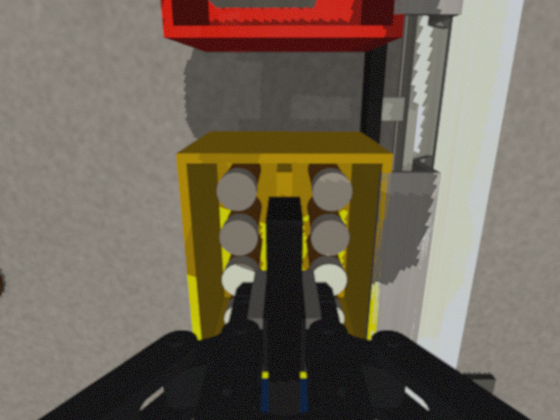

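The caddy reached the floor at elbow 129.3, giving F ≈ 114.8, which agrees with the cameras' 114. The weight is off the gripper, and the strip sits under the lip with the caddy beside the blue bin at rim height. I'll ease out the last 0.6° until it leans on the rest bar.

```bash
python3 - <<'E'
from h import *
go(19.1,129.4,0.4,v=.006,guard=2.5,settle=.15)
E
```

```text
32.87 hit=False tgt=[ 19.1   0.  129.4] at=[ 1.9070e+01 -3.0000e-02  1.2929e+02] f=[-0.57 -0.04  0.48] tq=[ 0.01  0.06 -0.02]
```

```bash
python3 - <<'E'
from h import *
h=go(19.3,129.35,0.0,v=.006,guard=2.0,settle=.2)
E
```

```text
33.33 hit=False tgt=[ 19.3    0.   129.35] at=[ 1.9070e+01 -3.0000e-02  1.2943e+02] f=[ 2.03 -1.39  3.44] tq=[-0.2  -0.17  0.05]
```

It is now touching cleat, floor and bar (about 6 N beyond its weight). I'll relax a little before opening.

```bash
python3 - <<'E'
from h import *
go(19.05,129.6,0.2,v=.006,settle=.2)
env.hold(.2); print(fs(),where(.2))
E
```

```text
33.77 hit=False tgt=[ 19.05   0.   129.6 ] at=[1.9130e+01 2.0000e-02 1.2933e+02] f=[ 0.54 -3.57 -0.15] tq=[-0.46 -0.27  0.08]
[ 1.48873761 -3.25793428  0.50797894] [1.9130e+01 4.0000e-02 1.2934e+02]
```

The floor carries the full weight (fz ≈ 0) and only about 3 N of sideways friction remains. Releasing.

```bash
python3 - <<'E'
from h import *
snap('scene','s7.png')
env.release(); env.hold(.3); s=monitor.sense(); print(s['finger_gap'],fs(),s['clock'])
snap('scene','s8.png')
p=np.array(s['position']); env.movel(p+[0,0,.02],velocity=.05,guard=4); env.movel(p+[0,0,.16],velocity=.15)
snap('wrist','w9.png');snap('scene','s9.png'); print(monitor.sense()['clock'])
a=np.hstack([cv2.resize(cv2.imread(f'pics/{n}.png')[180:330,330:430],None,fx=2.6,fy=2.6,interpolation=cv2.INTER_CUBIC) for n in('s7','s8','s9')]); cv2.imwrite('pics/cmp.png',a)
E
```

```text
1.0009158996183263 [-0.77181673  0.23590479 -0.35814777] 35.0333
36.8167
```

View pics/cmp.png

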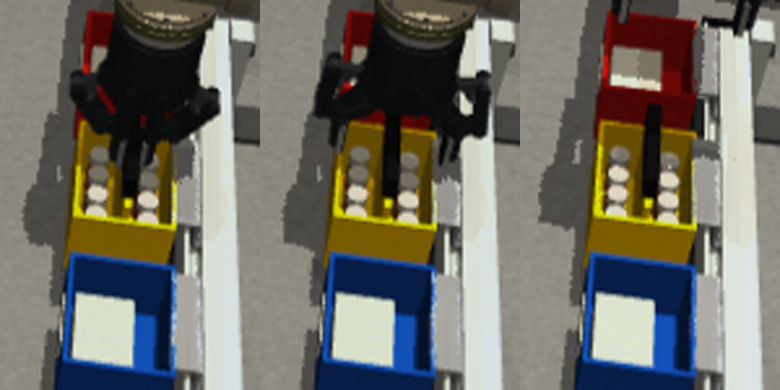

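View pics/w9.png

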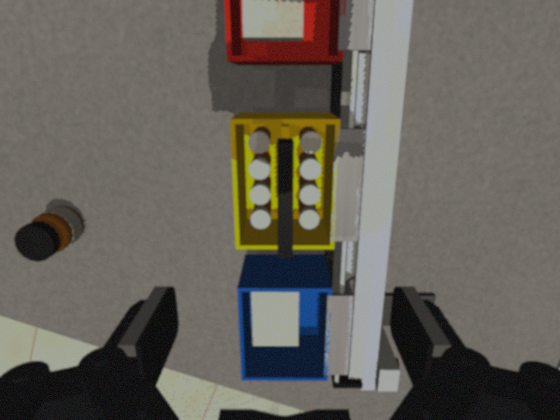

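The caddy did not move on release, and it hangs level with the bins. I'll check that it is centred (gap edges in rows 62 and 290, caddy rim in rows 116 and 248) and that the bystanders haven't moved.

```bash
python3 - <<'E'
from h import *
f=load('w9.png')
y=lambda u,v,z:-0+round(SR.inv().apply(onz(f,(u,v),z)-O)[1]*1000,1)
for z in(.155,.158): print('red',y(285,62.5,z),'caddy',y(285,116,z),y(285,248,z),'blue',y(285,290,z))
# bar: top at grip z + 13
t=onz(f,(285,139.5),.115+.0735+.013);b=onz(f,(285,255),.115+.0735+.013)
for P in (t,b,(t+b)/2): print('bar out/y',np.round(SR.inv().apply(P-O)*1000,1))
a=cv2.imread('pics/scene0.png');b=cv2.imread('pics/s9.png')
d=cv2.absdiff(a,b).max(2); 
for n,(x0,y0,x1,y1) in dict(tray=(155,203,217,248),die=(188,165,214,195),jar=(235,272,265,308),mortar=(165,258,210,296),spat=(185,115,212,180),box=(115,182,155,215),purple=(250,143,305,190),teal=(230,105,278,150),red=(358,183,397,230),blue=(348,275,398,345)).items(): print(n,(d[y0:y1,x0:x1]>45).mean().round(3))
E
```

```text
red 99.0 caddy 58.1 -60.1 blue -104.1
red 98.9 caddy 58.3 -58.7 blue -102.4
bar out/y [-82.9  45.6 201.5]
bar out/y [-82.9 -45.  201.5]
bar out/y [-82.9   0.3 201.5]
tray 0.0
die 0.0
jar 0.0
mortar 0.0
spat 0.0
box 0.0
purple 0.021
teal 0.0
red 0.41
blue 0.101
```

```bash
python3 - <<'E'
from h import *
job.hand_in(); print(monitor.sense()['clock'])
E
```

```text
the job is handed in; nothing more can be done
the job is handed in; nothing more can be done
```

The yellow caddy is hanging on the rail in the middle of the gap, and I handed the job in after about 37 s. I tipped it 30°, felt for the channel floor, turned it upright about the elbow, let it down until the floor carried its weight, and only then opened the gripper.

**Last checks**
- **Position:** in the wrist picture the bar's middle is at out 82.9 mm (81–85 is home). It is 0.3 mm from the gap's middle; by the rim edges it is within about 2 mm.
- **Release:** I saw no movement between the pictures taken before and after the gripper opened, and the force on the tool was near zero.
- **Bystanders:** the tray, die, jar, mortar, spatula and box look the same as in the first picture. The two bins' image areas did change. I put that down to the arm and the shadows and did not measure the bins separately, though their gap edges still lie at about ±100 mm.

**What was less clean**
- **First floor touch:** the guard stopped late and the force reached about 9 N, just under your 10 N limit. Later probes were slower, and other contacts stayed at about 6 N or less.
- **Contacts on the way in:** the tray's back met the rest bar at about 3 N while turning upright, and the strip bore lightly on the cleat while lowering. I eased off both times.
- **Sideways force:** about 3 N of sideways friction was still on the caddy when I let go.
- **Floor height:** the tipped touch gave 115.6 mm, the upright touch 114.8 mm and the cameras about 114 mm. I took the upright contact as home.

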